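Open the gear's bay in the sliding-door parts cabinet

ROBOT

A 7-joint arm with a two-finger parallel gripper is mounted at the origin on the work surface; the furniture and walls round the work are solid. World frame = base frame: x ahead of the robot, y to its left, z up, the work surface at z = 0. Lengths are in m, angles in rad, forces in N, time in s.
With the tool pointing down it reaches from about 0.425 to 0.875 m from the base axis. Payload 9.9 kg.
Tool frame: the origin (TCP) lies midway between the tips of the shut fingers; the grasp point (between the pads) lies 19 mm behind it (arm.grip_depth is the distance from the TCP to the grasp point, in m); y points along the fingers, z is the direction in which the jaws open and shut, and the axes are right-handed (so a half turn about y gives the same grasp; the last joint's range is limited). The gripper opens to 85 mm and grips with 20 to 120 N. Pads are 22 mm wide; open, the fingers measure 114 mm over their backs; the gripper's body (76 mm by 85 mm) begins 54 mm behind the grasp point. The pads swing forward as they close: fully open they stand 13 mm farther back than shut.
Start: joints at [-0.084, 0.576, 0.025, 1.437, -0.015, 1.129, -0.057], TCP at [0.675, 0, 0.231] pointing down, gripper open.
Joint ranges: [-2.76, 2.76], [-0.34, 2.15], [-1.52, 1.57], [0.19, 2.46], [-1.09, 4.23], [0.17, 1.99], [-2.82, 2.82]. Speed limits (rad/s): [2.22, 2.22, 3.01, 3.01, 3.14, 3.14, 3.14].

INTERFACE

Orientations are given as a unit quaternion [w, x, y, z].
In Python, from cell import arm gives the robot as it stands.
- The arm moves only by the tool move_arm, never from a script. Its argument "series" is one flat list of numbers, 5 for each row, row after row: the shift along the tool's x, y, z in cm, then the turn about the tool's y in degrees, then the opening, from 0 (shut) to 1 (fully open). In form: [tx, ty, tz, yaw, fingers, tx, ty, tz, yaw, fingers, ...]. A call has 1 to 8 rows; each row shifts and turns the commanded pose from where the row before left it, along the tool's axes as they then stand; what a row does not reach is not made up. A row lasts 1/8 s, in which the tool goes at most 62.5 mm and 10.7 degrees, less where a joint would pass 70% of its speed; a pose out of reach is approached as far as the arm can. A call is refused whole if a number of a shift passes 6.25 or a number of a turn 10.7, either way. A call with a gripper value outside its range is refused whole. The fingers move at their own pace and stop on an object; "squeeze" is the grip in N (left out, the last holds). Time passes only in rows, so rows that do not move let the fingers close. It gives the time, the measured TCP pose, the force and the opening at its end, in the units of the state.
- arm.state(): the state, without advancing time (a new reading comes with each control period).
- arm.camera(name): name is "scene" or "side" or "wrist"; returns the picture (400x640x3 uint8, blue, green, red); there is no depth.
- arm.camera_params(name): a dict with "mtx" (3x3 intrinsics, pixels), "R" (3x3) and "t" (3): a world point X has camera coordinates R X + t. Camera axes: x right, y down, z forward; pixel columns grow to the right and rows downward; lengths in m; the calibration is good to about 2 mm. The wrist camera is an equidistant fisheye: a pixel r from the principal point sees the ray r / f radians off the axis. A picture is of the moment at which its call begins: read the wrist's pose just before it. camera_params takes no time and is no camera call; for the wrist camera it gives the pose at the moment of the call.
- arm.finish_job(): hands the job in, once; it reports no verdict.
The state is a dict: "time_s": time; "q": joint angles; "qd": joint speeds; "tau": joint torques, N m; "position": TCP position; "tool_rot": TCP orientation; "force": force on the tool from outside, world axes, zero at the start; "moment": the same for the moment, N m; "width": opening from 0.0 (shut) to 1.0 (fully open).
Only numpy, scipy, OpenCV 4.12 (cv2) and the standard library are available. Lean on these libraries where they do the work, as an engineer would, in place of code of your own. Each camera call takes 0.05 s, during which the arm holds its last target. There are 200 camera calls.

TASK

The little glazed parts cabinet has three sliding doors on a double track: the middle one runs in the front track, the two end ones in the rear track. Open the bay in which the gear stands: slide its end door all the way behind the middle door until it stops, and let go. Leave the other two doors shut.

Things in the scene. Friction and masses are not known exactly. Their poses are not given: they have to be found in the camera images.
- cabinet: Low aluminium parts cabinet, clear roof and doors, fixed: 90 mm deep (x), 194 long (y), 110 high. Origin: centre of underside, z up. Doors and tracks on its -x side; three bays in a row along y, +y end nearest the robot, partitions at y = -31 and +31 mm. End bays: gear in one, plain bushing in the other; middle: flanged turned part. Only the two pulls rise above the roof.
- gear: Grey metal spur gear, 51 mm across its teeth, 20 mm high, with a hub; lies flat in one of the two end bays (cabinet y about +62 or -62 mm). Origin: centre of its underside.
- near_door (a joint): End door at the cabinet's +y end (nearest the robot), rear track; clear pane 57 mm wide. m: 0 = shut, 0.054 = fully open at its stop, behind the middle door. Slides along the cabinet's -y, towards the other pull. Starts shut or up to 8 mm ajar. Friction about 1.5 N plus 5 N per m/s; stays where it is left.
- far_door (a joint): End door at the cabinet's -y end (farthest from the robot), the mirror image of near_door: 0 = shut, 0.054 = fully open at its stop; slides along the cabinet's +y, towards the other pull. Same friction, starts shut or up to 8 mm ajar.
- middle_door (a joint): Middle door, 74 mm wide, in the front track, with a small round knob on its face (knob 16 mm, 14 mm out, centre at height 85 mm). m along the cabinet's +y: 0 = shut, its place over the middle bay, where it starts; it can slide 50 mm either way.
- near_pull (a point): Centre of near_door's pull: upright dark steel block on the door's outer end, above the roof; 10 mm thick along the cabinet's x, 16 mm wide along its y, 36 mm tall (112 to 148 mm above the bench, this point at 130). Moves with the door; axes parallel to the cabinet's. Door shut: at cabinet x = -30, y = +82 mm.
- far_pull (a point): Centre of far_door's pull, an identical block on that door's outer end. With the door shut it is at cabinet x = -30, y = -82 mm.
Not all that is in view belongs to the job. There is more than one size of the cabinet; the one meant has the size given above.

How it is judged:
At the end, for the whole second after the job is handed in: The end door of the bay with the gear is slid behind the middle door to within 12 mm of its stop (joint over 42 mm of 54), the other end door is no more than 20 mm open, the middle door is within 15 mm of its place, and the end doors are at rest (((y of gear in the frame of cabinet above 0 m and value of joint near_door above 0.042 m and value of joint far_door below 0.02 m) or (y of gear in the frame of cabinet below 0 m and value of joint far_door above 0.042 m and value of joint near_door below 0.02 m)) and value of joint middle_door between -0.015 and 0.015 m and velocity of joint near_door between -0.01 and 0.01 m/s and velocity of joint far_door between -0.01 and 0.01 m/s); the robot touches nothing.
It also fails if it takes over 32 s, if anything falls off the work surface, if the arm or the gripper's body presses on something with over 40 N, if the wrist force passes 120 N, or if a joint passes its speed limit or range.

## Working session

There is one attempt and no reset: what is moved stays moved. The work goes in short steps, Python scripts to look and compute and a tool call to move; the robot and the scene stay as the last step left them, time stands still between calls to the robot, and variables do not carry over. Pictures are saved under pics/ and viewed, about 8 in all and at most 12, crops included, and the job is handed in when it is done.

Besides the shell and the picture viewer there is one more tool, called after "Request:" by a JSON object that holds its "name" and its "arguments". move_arm: Moves the arm, as the interface text tells. Its arguments: {"type":"object","properties":{"series":{"type":"array","items":{"type":"number"}},"squeeze":{"type":"number"}},"required":["series"]}

```bash
mkdir -p pics
python3 - <<'E'
from cell import arm
import cv2
for n in ("scene","side","wrist"):
    p=arm.camera_params(n); im=arm.camera(n); cv2.imwrite(f"pics/{n}0.png",im); print(n,p)
s=arm.state(); print(s)
E
```

```text
scene {'mtx': array([[388.67287308,   0.        , 320.10464997],
       [  0.        , 388.67287308, 199.29577549],
       [  0.        ,   0.        ,   1.        ]]), 'R': array([[ 0.96517522,  0.2615815 ,  0.00345256],
       [ 0.13141715, -0.47340291, -0.87098749],
       [-0.22619976,  0.84110927, -0.49129305]]), 't': array([-0.44228274,  0.09837541,  1.01069795])}
side {'mtx': array([[410.87938631,   0.        , 320.33673994],
       [  0.        , 410.87938631, 200.38009798],
       [  0.        ,   0.        ,   1.        ]]), 'R': array([[ 0.78921496,  0.61408711,  0.00606349],
       [ 0.32739221, -0.41236479, -0.85015859],
       [-0.51957106,  0.67294302, -0.5264918 ]]), 't': array([-0.41435064,  0.01573947,  1.03792639])}
wrist {'mtx': array([[309.70691629,   0.        , 319.74727587],
       [  0.        , 309.70691629, 207.66093058],
       [  0.        ,   0.        ,   1.        ]]), 'R': array([[ 9.99996592e-01, -6.93889045e-04, -2.51692588e-03],
       [-1.19211688e-05, -9.65238837e-01,  2.61369447e-01],
       [-2.61079601e-03, -2.61368527e-01, -9.65235555e-01]]), 't': array([-0.67423976, -0.03479222,  0.37993768])}
{'time_s': 0.15, 'q': array([-0.08381762,  0.57634162,  0.02484772,  1.43770778, -0.01503371,
        1.12902945, -0.05651335]), 'qd': array([-0.00033981, -0.00281857,  0.00063519, -0.00366034,  0.00049546,
       -0.00150833,  0.00011422]), 'tau': array([ 3.53695883e-03, -7.66262698e+01,  2.25340560e+00, -2.86181796e+01,
        1.58117601e-02,  9.86463390e-03, -3.06662548e-05]), 'position': array([6.74647618e-01, 3.39699118e-05, 2.30641455e-01]), 'tool_rot': array([-0.4996724 ,  0.5003392 , -0.50031155,  0.49967643]), 'force': array([ 0.19480365, -0.1185443 , -0.67391325]), 'moment': array([-0.0237784 , -0.03857926, -0.02575689]), 'width': 1.001212937823378}
```

View pics/scene0.png

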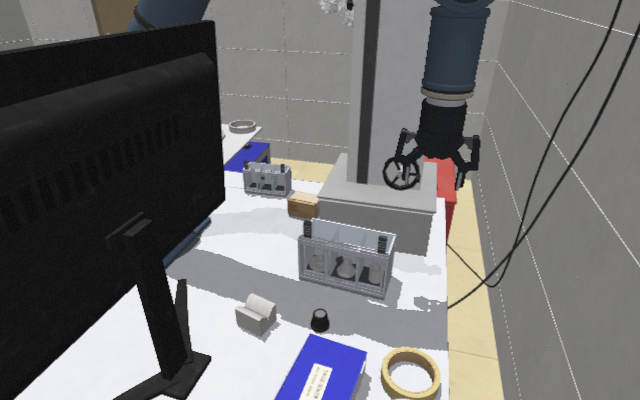

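View pics/side0.png

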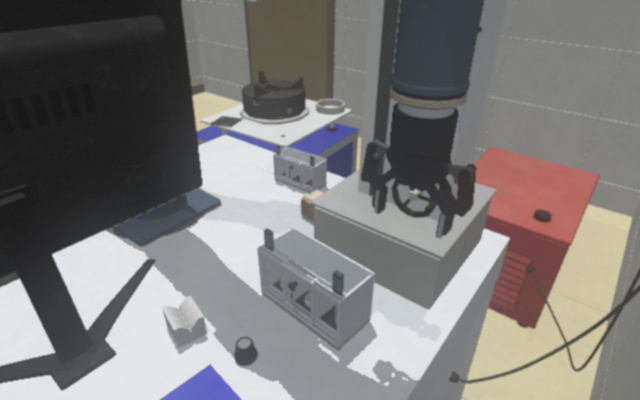

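The scene picture shows the large cabinet at (347,258) with pulls at (308,230) and (382,244). A smaller look-alike stands at (268,180). The side view shows the large one at (315,285) with pulls at (268,240) and (338,282). Next I'll take enlarged crops to find the gear and the exact pixels.

Run:
```python
import cv2,numpy as np
a=cv2.imread("pics/scene0.png")[210:300,290:405]; b=cv2.imread("pics/side0.png")[220:350,250:385]
a=cv2.resize(a,None,fx=5,fy=5,interpolation=cv2.INTER_CUBIC);b=cv2.resize(b,None,fx=4,fy=4,interpolation=cv2.INTER_CUBIC)
cv2.imwrite("pics/a.png",a);cv2.imwrite("pics/b.png",b)
```

```text
(no output)
```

View pics/a.png

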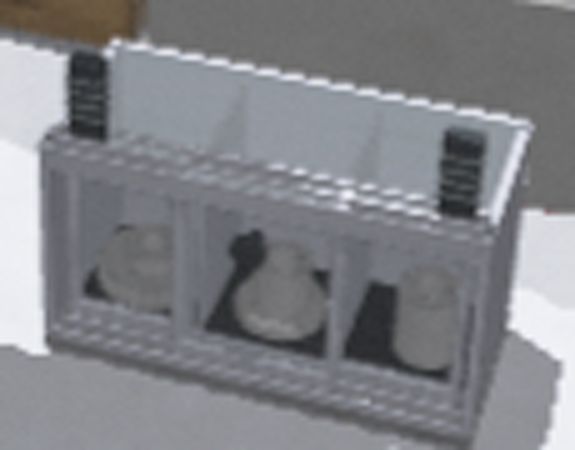

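View pics/b.png

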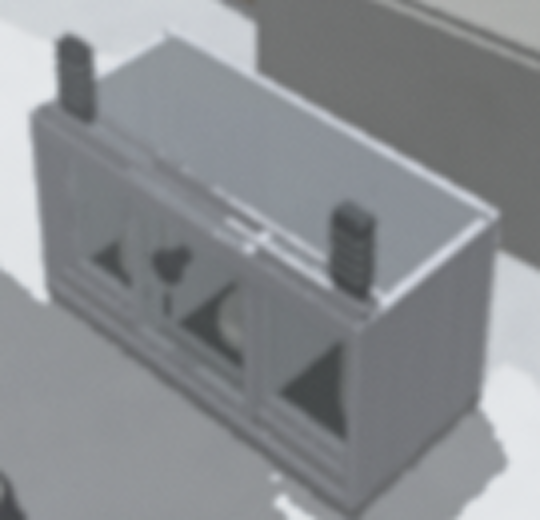

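View pics/wrist0.png

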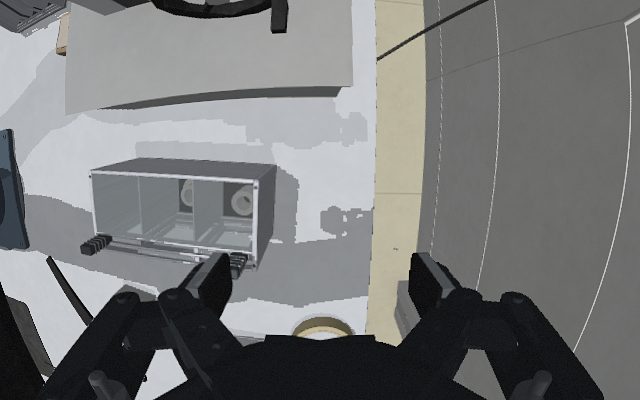

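The gear is in the scene-left bay: a wide, low disc with a hub at (320,262). The tall, narrow bushing is in the right bay at (375,273), and the flanged part is in the middle. What could be mistaken for the right pull: the large cabinet's left pull (308,230), its right pull (382,244), the small cabinet's pulls around (247,165) and (290,167), and the knob (339,259). I choose the pull at (308,230), which is over the gear bay on the robot's side. Now I'll triangulate it.

```bash
cat > h.py <<'E'
import numpy as np,cv2
from cell import arm
from scipy.spatial.transform import Rotation as Ro
def tri(ps,pq):
    A=[]
    for n,(u,v) in (("scene",ps),("side",pq)):
        p=arm.camera_params(n); P=p["mtx"]@np.c_[p["R"],p["t"]]
        A+=[u*P[2]-P[0],v*P[2]-P[1]]
    A=np.array(A); X=np.linalg.lstsq(A[:,:3]/1,-A[:,3],rcond=None)[0]
    r=A@np.r_[X,1]; return X,abs(r).max()
def plane(n,u,v,z):
    p=arm.camera_params(n); d=p["R"].T@np.linalg.inv(p["mtx"])@[u,v,1]; c=-p["R"].T@p["t"]
    return c+d*(z-c[2])/d[2]
def tool():
    s=arm.state();q=s["tool_rot"];return s["position"],Ro.from_quat([q[1],q[2],q[3],q[0]]).as_matrix()
E
python3 - <<'E'
from h import *
np.set_printoptions(precision=4,suppress=True)
S={'near':((307.6,221),(307.6,237.2),(268.8,229.7),(269.8,249.5)),'far':((383,236),(382.2,252.8),(338,271.5),(338,293))}
m={}
for k,(a,b,c,d) in S.items():
    print(k,tri(a,c),tri(b,d)); ctr=lambda x,y:((x[0]+y[0])/2,(x[1]+y[1])/2)
    m[k]=tri(ctr(a,b),ctr(c,d))[0]; print(m[k],plane("scene",*ctr(a,b),.13),plane("side",*ctr(c,d),.13))
v=m['near']-m['far'];print(np.hypot(*v[:2]),np.degrees(np.arctan2(v[1],v[0])))
# base corners of front face at z=0 and roof corners z=.11 (scene, side)
for n,u,v,z in (("scene",299.5,279,0),("scene",383.5,299,0),("side",261.5,294,0),("side",337.5,348.5,0),("side",374,273,.11),("side",292,229,.11),("side",258,248,.11)): print(n,u,v,plane(n,u,v,z))
p,R=tool();print(p,R)
for n in("scene","side"):
    q=arm.camera_params(n);print(-q["R"].T@q["t"])
E
```

```text
near (array([ 0.4412, -0.0378,  0.148 ]), np.float64(0.14145065964361692)) (array([ 0.4414, -0.0391,  0.1069]), np.float64(0.5199334016392747))
[ 0.4413 -0.0385  0.1277] [ 0.4416 -0.0404  0.13  ] [ 0.4444 -0.0415  0.13  ]
far (array([ 0.599 , -0.0537,  0.1507]), np.float64(0.04016733093693148)) (array([ 0.6012, -0.055 ,  0.1103]), np.float64(0.28221373906205827))
[ 0.6001 -0.0543  0.1307] [ 0.5998 -0.0528  0.13  ] [ 0.5998 -0.0539  0.13  ]
0.15956749281198887 174.2997771195563
scene 299.5 279 [ 0.4244 -0.0517  0.    ]
scene 383.5 299 [ 0.6139 -0.0647  0.    ]
side 261.5 294 [ 0.426  -0.0546  0.    ]
side 337.5 348.5 [ 0.6122 -0.0661  0.    ]
side 374 273 [0.6211 0.0177 0.11  ]
side 292 229 [0.4357 0.027  0.11  ]
side 258 248 [ 0.4265 -0.0531  0.11  ]
[0.6746 0.     0.2306] [[ 0.     -0.0013  1.    ]
 [-1.     -0.      0.    ]
 [ 0.     -1.     -0.0013]]
[ 0.6426 -0.6878  0.5838]
[ 0.8611 -0.4375  0.5624]
```

Run:
```python
from h import *
np.set_printoptions(precision=3,suppress=True)
for t,(u,v) in {"post foot":(190,375),"foot left":(120,395)}.items(): print(t,plane("scene",u,v,0))
print(plane("side",80,375,0),plane("side",210,195,0), plane("side",115,235,0))
# monitor right edge: side-image column 200 row 185 (bottom), scene col 222 row 195 ; tops
print(tri((221,196),(202,182)),tri((216,22),(193,0)))
```

```text
post foot [ 0.32  -0.332  0.   ]
foot left [ 0.231 -0.395  0.   ]
[ 0.33 -0.35  0.  ] [0.061 0.121 0.   ] [ 0.032 -0.128  0.   ]
(array([ 0.232, -0.012,  0.16 ]), np.float64(1.0261980736791543)) (array([0.255, 0.013, 0.501]), np.float64(6.517857684522454))
```

Request:
{"name": "move_arm", "arguments": {"series": [0.5, 0, -2.9, 0, 1, 0.5, 0, -2.9, 0, 1, 0.5, 0, -2.9, 0, 1, 0.5, 0, -2.9, 0, 1]}}

```text
time_s: 0.65
position: [0.5579, -0.0201, 0.2311]
tool_rot: [-0.5, 0.5, -0.5, 0.5]
force: [0.0, 0.2, 0.4]
width: 0.999
```

Request:
{"name": "move_arm", "arguments": {"series": [0.5, 0, -2, 1, 1, 0.5, 0, -2, 1, 1, 0.5, 0, -2, 1, 1]}}

```text
time_s: 1.02
position: [0.4979, -0.0341, 0.2312]
tool_rot: [0.486, -0.487, 0.513, -0.513]
force: [0.1, 0.4, 0.7]
width: 1.006
```

Run:
```python
from h import *
a=arm.camera("scene");b=arm.camera("side");cv2.imwrite("pics/c.png",cv2.resize(np.vstack([a,b]),None,fx=.75,fy=.75))
```

```text
(no output)
```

View pics/c.png

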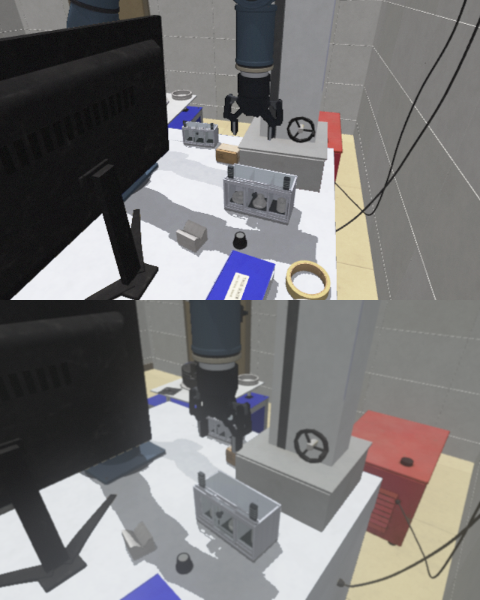

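The gripper hangs above and just beyond the cabinet at about 0.5 m. The monitor stays clear to the left, and the tips are well above the pulls. I'll go on to above the near pull.

Request:
{"name": "move_arm", "arguments": {"series": [0.4, 0, -2, 1, 1, 0.4, 0, -2, 0, 1, 0.2, 0, -1.6, 0, 1, 0, 0, 0, 0, 1]}}

```text
time_s: 1.62
position: [0.4419, -0.0403, 0.2315]
tool_rot: [0.482, -0.482, 0.517, -0.517]
force: [0.8, 0.4, -0.4]
width: 0.996
```

Run:
```python
from h import *
w=arm.camera_params("wrist");c=arm.camera("wrist");print(tool(),arm.state()["q"])
a=arm.camera("scene")[130:300,220:420];cv2.imwrite("pics/d.png",np.vstack([cv2.resize(a,(470,400)),cv2.resize(c,(470,294))])[:600])
# predict near & far pull in wrist
for X in ([.442,-.04,.148],[.6,-.054,.148]):
    x=w["R"]@X+w["t"];th=np.arctan2(np.hypot(*x[:2]),x[2]);print(w["mtx"][:2,2]+w["mtx"][0,0]*th*x[:2]/np.hypot(*x[:2]))
```

```text
(array([ 0.44275958, -0.04022835,  0.23153722]), array([[-6.94984799e-02,  8.54881568e-04,  9.97581691e-01],
       [-9.97582049e-01,  7.35853481e-05, -6.94985679e-02],
       [-1.32820441e-04, -9.99999632e-01,  8.47700436e-04]])) [-0.04716982  0.23527765  0.04031724  2.01371352 -0.01215834  0.89196634
 -0.06989061]
[319.61006741 212.03877176]
[502.42630594 214.72171596]
```

View pics/d.png

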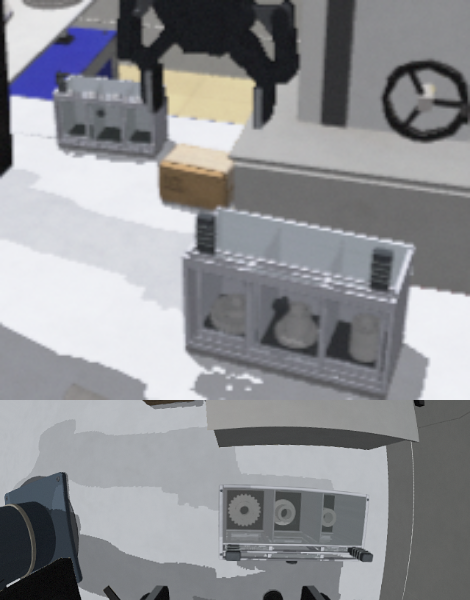

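From above, the wrist view shows the toothed gear in the left (robot-side) bay. The near pull is at about (316,208), against a prediction of (320,212), which agrees to about 3 mm. I'll go down and grip.

Request:
{"name": "move_arm", "arguments": {"series": [0, 3, 0, 0, 1, 0, 3, 0, 0, 1, 0, 2.6, 0, 0, 1, 0, 2, 0, 0, 1, 0, 0, 0, 0, 1]}}

```text
time_s: 2.35
position: [0.4422, -0.0402, 0.1242]
tool_rot: [0.482, -0.483, 0.518, -0.516]
force: [-0.5, 1.0, 1.0]
width: 1.0
```

Request:
{"name": "move_arm", "arguments": {"series": [0, 0, 0, 0, 0.15, 0, 0, 0, 0, 0, 0, 0, 0, 0, 0, 0, 0, 0, 0, 0, 0, 0, 0, 0, 0, 0, 0, 0, 0, 0, 0, 0, 0, 0, 0, 0, 0, 0, 0, 0], "squeeze": 25}}

```text
time_s: 3.35
position: [0.4423, -0.0404, 0.1257]
tool_rot: [-0.482, 0.482, -0.517, 0.517]
force: [-1.4, -0.4, 6.1]
width: 0.18
```

The opening is 0.18, about 15–16 mm, so the pull is held across its 16 mm width. Now I'll slide it.

Request:
{"name": "move_arm", "arguments": {"series": [0, 0, 0.5, 0, 0, 0, 0, 0.6, 0, 0, 0, 0, 0.6, 0, 0, 0, 0, 0.6, 0, 0, 0, 0, 0.6, 0, 0, 0, 0, 0.6, 0, 0, 0, 0, 0.6, 0, 0, 0, 0, 0.4, 0, 0]}}

```text
time_s: 4.35
position: [0.4873, -0.0442, 0.1257]
tool_rot: [-0.482, 0.482, -0.517, 0.518]
force: [-0.2, -2.3, 6.1]
width: 0.179
```

Request:
{"name": "move_arm", "arguments": {"series": [0, 0, 0.3, 0, 0, 0, 0, 0.2, 0, 0, 0, 0, 0, 0, 0]}}

```text
time_s: 4.72
position: [0.4907, -0.0444, 0.1257]
tool_rot: [0.481, -0.483, 0.518, -0.517]
force: [-6.8, -1.8, 11.8]
width: 0.182
```

Request:
{"name": "move_arm", "arguments": {"series": [0, 0, 0.3, 0, 0, 0, 0, 0, 0, 0]}}

```text
time_s: 4.97
position: [0.4909, -0.0445, 0.1256]
tool_rot: [0.48, -0.484, 0.519, -0.516]
force: [-17.2, 0.1, 22.4]
width: 0.178
```

It has hit the stop: the force climbs with no further motion. I'll relieve the load, release and rise.

Request:
{"name": "move_arm", "arguments": {"series": [0, 0, -0.4, 0, 0, 0, 0, 0, 0, 0.6, 0, 0, 0, 0, 0.6, 0, 0, 0, 0, 0.6, 0, -1, 0, 0, 0.6, 0, -3, 0, 0, 0.6, 0, -4, 0, 0, 0.6, 0, -4, 0, 0, 0.6]}}

```text
time_s: 5.98
position: [0.4909, -0.0438, 0.2472]
tool_rot: [-0.482, 0.482, -0.517, 0.517]
force: [0.4, 0.1, -0.7]
width: 0.6
```

Request:
{"name": "move_arm", "arguments": {"series": [-2, 0, 3, 0, 0.6, -2, 0, 3, 0, 0.6, -2, 0, 3, 0, 0.6, 0, 0, 0, 0, 0.6]}}

```text
time_s: 6.48
position: [0.5866, 0.0118, 0.2453]
tool_rot: [0.483, -0.483, 0.517, -0.516]
force: [-0.6, -0.2, -0.3]
width: 0.603
```

Run:
```python
from h import *
a=arm.camera("scene")[205:305,285:410];b=arm.camera("side")[220:350,250:385]
cv2.imwrite("pics/e.png",np.hstack([cv2.resize(a,(400,320),interpolation=2),cv2.resize(b,(400,320*1),interpolation=2)]))
for X in ([.491,-.0445,.13],[.442,-.04,.13]):
    for n in("scene","side"):
        p=arm.camera_params(n);x=p["mtx"]@(p["R"]@X+p["t"]);print(n,x[:2]/x[2])
print(arm.state()["time_s"])
```

```text
scene [330.04948128 233.7354448 ]
side [288.28850813 250.99878329]
scene [307.82619955 229.00981504]
side [268.87390343 238.66090864]
6.575
```

View pics/e.png

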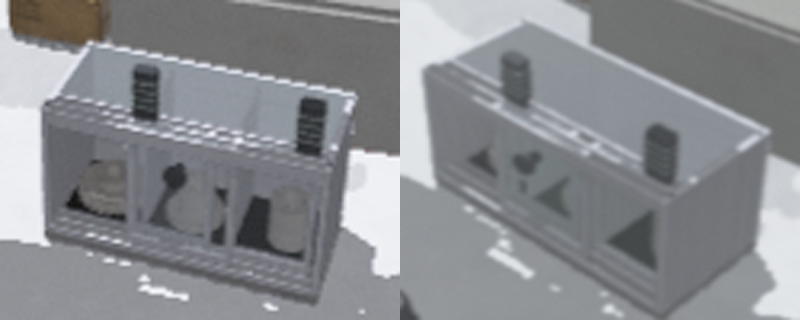

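The near pull is now at scene (330.6,233.7), and the prediction at the stop was (330.0,233.7). The far pull, at (382.5,244), is unchanged. The knob, at (339.7,260), has moved by no more than about 1 px. The gripper is clear.

```bash
python3 -c "
from cell import arm
print(arm.finish_job())"
```

```text
the job is handed in; nothing more can be done
None
```

The gear's bay is open: it is the end bay nearest the robot, and its door now stands behind the middle door at its stop. I gripped that door's pull, slid it about 49 mm until the force climbed with no further motion, then let go and moved clear. I handed the job in at about 6.6 s of the 32 s allowed.

**Checks after release:**
- **Gear door:** the pull sits within 1 px of the predicted stop position. The two pulls are about 109 mm apart, so the two end doors are open about 55 mm in total. That agrees with the gear door fully open (54 mm), the door having started about 5 mm ajar.
- **Other doors:** the far door's pull had not moved, and the middle door's knob moved by no more than about 1 px (about 2 mm).
- **Forces:** the highest readings at the stop were about 17 N sideways and 22 N upwards.

No check failed. One measurement of the monitor's edge put it implausibly close to the arm. A picture showed the monitor well clear, so I disregarded that measurement. The hand-in gave no verdict.

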